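# Clip the tube plate into the mixer deck

## Task

Fit the loose aluminium tube plate into the deck of the white mixer station, whose front-to-back setting varies: hold it with its rear edge raised, angle the tongue on its front edge into the groove under the deck's front rail until it bottoms, then lower the plate flat, square and centred side to side, and press its rear edge down until the orange spring catch has snapped over it and the plate lies fully home. Feel your way and use only gentle force on plate and deck, and leave the microtube block and the beaker where they stand.

Things in the scene. Friction and masses are not known exactly. Their poses are not given: they have to be found in the camera images.
- station: White mixer housing, 208 (x) x 152 (y) x 34 mm, fixed, yaw varies; a metal deck is clamped on it. Origin: centre of underside; x from the front rail (robot's side) to the rear catch, z up. The deck is clamped up to 15 mm nearer front or rear than nominal: THIS OFFSET IS NOT MEASURED. Gentle force does not move it. Bed: z = 40 mm, 110 mm wide, x = -57.5 to 60 mm (nominal)
- groove (a point): Nominal middle of the back wall of the deck's groove, at x = -68, y = 0, z = 40 mm from station (true one up to 15 mm off along x). The groove runs along y under the front rail, 110 mm long, ends open; floor 4 mm below this point, underside of the rail's lip 7.5 mm above it. The lip covers 6.5 mm from the back wall; the bed begins 10.5 mm from it. Rail top 12.5 mm above this point
- rear_stop (a point): Nominal middle of the face of the two rear stops, at x = 60, y = 0, z = 40 mm from station (moves with the deck, as the groove does); stops 17 mm high, at y = +-30 to 54 mm. Seated, the plate lies on the bed (plate_mid at z = 44 mm of station) with tongue tip within 2 mm of the groove's back wall and 1 to 2.5 mm of play upward. Flat, it cannot enter: the lip is in the way; 15 to 18 degrees suits
- catch (a joint): Slide of the orange spring catch at the middle of the rear edge, m: 0 closed, 0.007 fully back; 1.5 N at 0, then 0.3 N per mm. 30 mm wide; nose reaches 5.5 mm forward of the rear stops, underside 9 mm above the bed, top slopes up rearward at 68 degrees to 21 mm above the bed. Pressing the plate's rear down (about 6 to 20 N) pushes it back; it springs to 0 when the plate is home
- plate_grip (a point): On the blue upright grip fin of the loose plate, mid length and thickness. Fin 12 mm thick (x), 44 long (y), 42 high, on the plate's top face; this point is 14 mm below its top, 28 above the plate's top face, 36 above the underside. Plate axes: x from tongue (front) edge to rear edge, y along the tongue, z up
- plate_mid (a point): Centre of the loose aluminium plate, 116 (x) x 110 (y) x 8 mm, half-way through its thickness, 0.2 to 0.37 kg, flat on the table at the start. plate_grip is at x = -10, z = +32 mm from here. Front face at x = -58 mm, rear edge at x = 58 mm. Top face is free to be pressed from x = 2 to 50 mm
- plate_tongue (a point): Middle of the tip of the plate's tongue, which is 4 mm thick, 106 mm long and stands 10 mm out of the front face; at x = -68, y = 0, z = -1 mm from plate_mid (3 mm above the underside)
- block: Orange microtube block, 62 x 112 x 38 mm, on the table behind the work; bystander. Origin: centre of its underside
- beaker: Clear empty beaker, 55 x 61 x 70 mm, on the table; bystander. Origin: centre of its underside
Not all that is in view belongs to the job. What is shaped like the part that bears plate_grip but turquoise is not meant.

How it is judged:
On the way:
1. the plate is held at an angle, rear edge raised, with its tongue down at the front of the deck (x of plate_tongue in the frame of station between -0.086 and -0.044 m and y of plate_tongue in the frame of station between -0.015 and 0.015 m and z of plate_tongue in the frame of station between 0.03 and 0.047 m and angle between plate_mid's own z axis and vertical between 0.1 and 0.7 rad), for 0.1 s.
At the end, for the whole second after the job is handed in: The plate is at rest flat on the bed, tongue in the groove: centre 41 to 46.5 mm above the station's underside, tongue tip below 46.5 mm, within 18 mm (20 rearward, 9 sideways) of the nominal centre, tilt under 0.035 rad, square within 0.06 rad, catch closed (joint under 1.5 mm) (x of plate_mid in the frame of station between -0.018 and 0.02 m and y of plate_mid in the frame of station between -0.009 and 0.009 m and z of plate_mid in the frame of station between 0.041 and 0.0465 m and angle between plate_mid's own z axis and vertical below 0.035 rad and angle between the y axis of plate_mid and the y axis of station, either way round below 0.06 rad and z of plate_tongue in the frame of station below 0.0465 m and value of joint catch below 0.0015 m and linear speed of plate below 0.01 m/s); the robot touches nothing.
It fails at once if the plate is forced against the station with more than 35 N (contact force between plate and station above 35 N).
It fails at once if the gripper pushes on the station itself with more than 20 N (contact force between the fingers and station above 20 N).
It fails at once if the microtube block is moved more than 20 mm (distance of block from where it was at the start of the episode above 0.02 m).
It fails at once if the beaker is moved more than 20 mm (distance of beaker from where it was at the start of the episode above 0.02 m).
It also fails if it takes over 69 s, if anything falls off the work surface, if the arm or the gripper's body presses on something with over 40 N, if the wrist force passes 120 N, or if a joint passes its speed limit or range.

## Robot

A 6-joint arm with a two-finger parallel gripper is mounted at the origin on a cart in front of the work surface, level with it; the furniture and walls round the work are solid. World frame = base frame: x ahead of the robot, y to its left, z up, the work surface at z = 0. Lengths are in m, angles in rad, forces in N, time in s.
With the tool pointing down it reaches from about 0.35 to 0.8 m from the base axis. Payload 7.3 kg.
Tool frame: the origin (TCP) lies at the very end of the fingers, on their centre line; the grasp point (between the pads) lies 19 mm behind it; z points along the fingers, y is the direction in which the jaws open and shut (so a half turn about z gives the same grasp; the last joint's range is limited). The gripper opens to 85 mm and grips with 20 to 120 N. Pads are 22 mm wide; open, the fingers measure 114 mm over their backs; the gripper's body (76 mm by 85 mm) begins 54 mm behind the grasp point. The pads swing forward as they close: fully open they stand 13 mm farther back than shut.
Start: joints at [1.177, 0.342, 1.524, -0, 1.275, -0.146], TCP at [0.129, 0.509, 0.231] pointing down, gripper open.
Joint ranges: [-2.53, 2.53], [-0.77, 2.02], [0.04, 2.7], [-1, 4.14], [0.28, 2.66], [-3.11, 3.11]. Speed limits (rad/s): [2.57, 2.57, 3.14, 3.14, 3.14, 3.14].

## Interface

Orientations are given as a unit quaternion [x, y, z, w].
In Python, from rig import state, imaging, job gives the robot as it stands.
- The arm moves only by the tool servo_tool, never from a script. Its argument "targets" is a list that holds one entry, the list of rows, each a list of 5 numbers: the closure, from -1 (fully open) to 1 (shut), then the shift along the tool's x, y, z in mm, then the turn about the tool's z in rad. A call has 1 to 12 rows; each row shifts and turns the commanded pose from where the row before left it, along the tool's axes as they then stand; what a row does not reach is not made up. A row lasts 1/10 s, in which the tool goes at most 50 mm and 8.59 degrees, less where a joint would pass 70% of its speed; a pose out of reach is approached as far as the arm can. A call is refused whole if a number of a shift passes 50 or a number of a turn 0.15, either way. A call with a gripper value outside its range is refused whole. The fingers move at their own pace and stop on an object; "newtons" is the grip in N (left out, the last holds). Time passes only in rows, so rows that do not move let the fingers close. It gives the time, the measured TCP pose, the force and the opening at its end, in the units of the state.
- state(): the state, without advancing time (a new reading comes with each control period).
- imaging.grab_frame(name): name is "scene" or "side" or "wrist"; returns the picture (400x640x3 uint8, red, green, blue); there is no depth.
- imaging.camera_params(name): a dict with "mtx" (3x3 intrinsics, pixels), "R" (3x3) and "t" (3): a world point X has camera coordinates R X + t. Camera axes: x right, y down, z forward; pixel columns grow to the right and rows downward; lengths in m; the calibration is good to about 2 mm. A picture is of the moment at which its call begins: read the wrist's pose just before it. camera_params takes no time and is no camera call; for the wrist camera it gives the pose at the moment of the call.
- job.job_done(): hands the job in, once; it reports no verdict.
Trained networks look in the newest picture that a camera, given by its name, has taken for a name from the list of things; names that differ only in an ending like _2 or _b are one class to them, and where a whole thing is asked for, a point or a joint stands for the part that bears it (a point fixed in the world has none). Each returns a list of dicts, best first, with "conf" (0 to 1); they miss things now and then, are a little off and sometimes report something else, mostly with a low value. They report only what shows in the picture. A call takes as long as a camera call. They do not tell look-alikes from the thing itself.
- imaging.find_in(camera, target): "point" ([x, y, z] in m, in the coordinates of the camera as it stood for that picture, good to about 4 mm: the middle of the surface that is visible of it).
- imaging.cut_out(camera, target): "mask" (400x640 bool, what is visible of it).
The state is a dict: "time": time; "q": joint angles; "dq": joint speeds; "tau": joint torques, N m; "ee_pos": TCP position; "ee_rot": TCP orientation; "wrist_force": force on the tool from outside, world axes, zero at the start; "torque": the same for the moment, N m; "finger_gap": finger opening in m.
Only numpy, scipy, OpenCV 4.12 (cv2) and the standard library are available. Lean on these libraries where they do the work, as an engineer would, in place of code of your own. Each camera call takes 0.05 s, during which the arm holds its last target. There are 200 camera calls.

## Working session

There is one attempt and no reset: what is moved stays moved. The work goes in short steps, Python scripts to look and compute and a tool call to move; the robot and the scene stay as the last step left them, time stands still between calls to the robot, and variables do not carry over. Pictures are saved under pics/ and viewed, about 8 in all and at most 12, crops included, and the job is handed in when it is done.

Besides the shell and the picture viewer there is one more tool, called after ">>>" as a command line: name --argument value ..., lists and objects as JSON in quotes. servo_tool: Moves the arm, as the interface text tells. Its arguments: {"type":"object","properties":{"targets":{"type":"array"},"newtons":{"type":"number"}},"required":["targets"]}

```bash
mkdir -p pics && cat > h.py <<'E'
import numpy as np, cv2
from rig import state, imaging, job
from scipy.spatial.transform import Rotation as Rn
def grab(cam,name=None):
    P=imaging.camera_params(cam); im=imaging.grab_frame(cam)
    if name: cv2.imwrite(f'pics/{name}.png',im[:,:,::-1])
    return im,P
def toworld(P,p): return np.array(P['R']).T@(np.array(p)-np.array(P['t']))
def proj(P,X):
    c=np.array(P['R'])@np.array(X)+np.array(P['t']); u=np.array(P['mtx'])@c; return u[:2]/u[2]
def onplane(P,uv,z):
    R=np.array(P['R']);C=-R.T@np.array(P['t']); d=R.T@np.linalg.inv(np.array(P['mtx']))@np.array([uv[0],uv[1],1.])
    return C+d*(z-C[2])/d[2]
E
python3 - <<'E'
from h import *
s=state();print(s['time'],s['ee_pos'],s['ee_rot'],s['wrist_force'])
ims=[]
for c in ['scene','side']:
    im,P=grab(c,c+'0'); ims.append(im)
    print(c,'cam at',(-np.array(P['R']).T@np.array(P['t'])).round(3))
    for t in ['station','plate_grip','plate_mid','block','beaker','catch']:
        for d in imaging.find_in(c,t)[:3]:
            w=toworld(P,d['point']); print(c,t,round(d['conf'],2),w.round(3),proj(P,w).round())
E
```

```text
0.0 [0.12857485 0.50860214 0.23063606] [ 1.23582182e-01  9.92334048e-01 -7.34310157e-04 -2.04710353e-04] [ 0.28609745 -0.14791867  0.44636183]
scene cam at [ 0.084 -0.964  0.602]
scene station 0.85 [0.449 0.159 0.034] [241. 176.]
scene plate_grip 0.59 [0.446 0.16  0.035] [240. 176.]
scene plate_grip 0.57 [ 0.663 -0.189  0.003] [383. 231.]
scene plate_grip 0.55 [ 0.463 -0.189  0.009] [304. 251.]
scene plate_mid 0.96 [ 0.659 -0.188  0.011] [382. 228.]
scene plate_mid 0.69 [ 0.466 -0.185  0.006] [305. 251.]
scene block 0.74 [ 0.68  -0.017  0.026] [351. 189.]
scene beaker 0.95 [ 0.58  -0.42   0.042] [419. 284.]
scene catch 0.55 [0.522 0.208 0.053] [260. 158.]
scene catch 0.32 [ 0.584 -0.422  0.044] [422. 283.]
side cam at [0.483 0.685 0.626]
side station 0.64 [0.47  0.227 0.037] [346. 306.]
side plate_grip 0.94 [ 0.671 -0.163  0.004] [270. 189.]
side plate_grip 0.83 [ 0.477 -0.153  0.006] [344. 192.]
side plate_mid 0.76 [ 0.67  -0.167  0.007] [270. 187.]
side block 0.81 [0.684 0.02  0.03 ] [250. 228.]
side block 0.27 [ 0.476 -0.154  0.008] [344. 192.]
side beaker 0.75 [ 0.582 -0.389  0.047] [309. 134.]
side catch 0.73 [0.528 0.224 0.055] [313. 297.]
```

```bash
python3 -c "
import cv2,numpy as np
a=cv2.imread('pics/scene0.png');b=cv2.imread('pics/side0.png')
cv2.imwrite('pics/both.png',cv2.resize(np.vstack([a,b]),(480,600))) "
```

```text
(no output)
```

View pics/scene0.png

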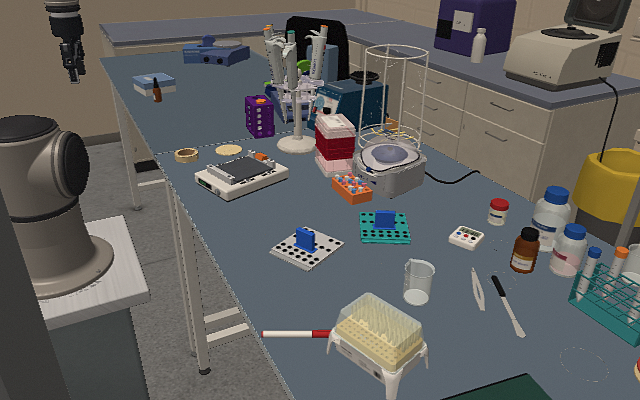

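View pics/side0.png

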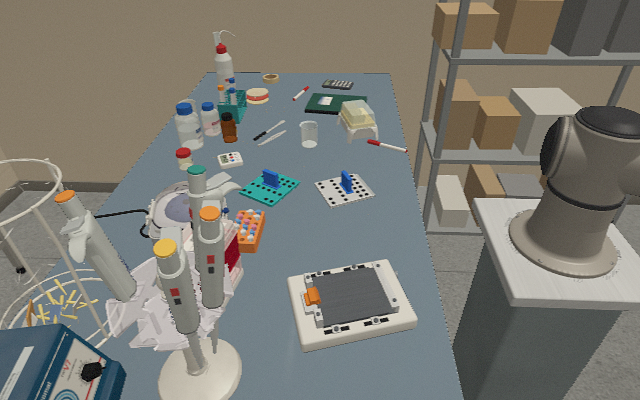

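Two candidates for the plate. The grey aluminium one with a blue fin is at scene (305,247) and side (345,188). The turquoise look-alike is at scene (385,227) and side (270,186). The aluminium one fits the description. The station is at scene (240,177), with its orange catch on the far (+x) side. I'll move over the station first for a wrist view.

>>> servo_tool --targets '[[[-1,-20,-15,-25,0],[-1,-35,-26,-12,0],[-1,-35,-26,-12,0],[-1,-35,-26,-12,0],[-1,-35,-26,-12,0],[-1,-35,-26,-12,0],[-1,-35,-26,-12,0],[-1,-35,-26,-12,0],[-1,-35,-26,-12,0],[-1,0,0,0,0]]]'

```text
time: 1.7
ee_pos: [0.3681, 0.2159, 0.3536]
ee_rot: [0.127, 0.992, 0.0, 0.002]
wrist_force: [0.5, 1.8, -0.8]
finger_gap: 0.0853
```

```bash
python3 - <<'E'
from h import *
s=state();print(s['time'],s['ee_pos'],s['ee_rot'],s['q'])
im,P=grab('wrist','w1')
R=np.array(P['R']);C=-R.T@P['t'];Rt=Rn.from_quat(s['ee_rot']).as_matrix()
print('cam in tool',Rt.T@(C-s['ee_pos']),'\n',R@Rt,P['mtx'])
for t in ['station','catch','plate_mid']:
    for d in imaging.find_in('wrist',t)[:2]:
        w=toworld(P,d['point']); print(t,round(d['conf'],2),w.round(3),proj(P,w).round())
E
```

```text
1.7 [0.36806441 0.21594056 0.35360996] [1.26705644e-01 9.91938727e-01 5.70071699e-05 1.79954002e-03] [ 0.35173455  0.08159422  1.52566667 -0.00155812  1.5310849  -0.96490774]
cam in tool [ 0.08372863  0.00028081 -0.14265974] 
 [[ 5.54724745e-05  9.99999883e-01  4.80024630e-04]
 [-9.47196647e-01  2.06464796e-04 -3.20653193e-01]
 [-3.20653255e-01 -4.36890294e-04  9.47196547e-01]] [[300.37755561   0.         314.61376505]
 [  0.         300.37755561 202.44425932]
 [  0.           0.           1.        ]]
station 0.8 [0.449 0.201 0.041] [318. 209.]
catch 0.48 [0.529 0.219 0.062] [341. 255.]
catch 0.29 [0.684 0.018 0.028] [257. 338.]
plate_mid 0.9 [ 0.473 -0.163  0.011] [129. 262.]
```

View pics/w1.png

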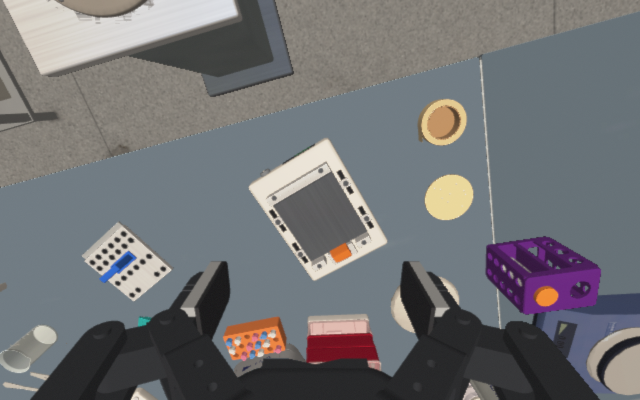

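The wrist view shows the station as a white housing with corners at about (249,187), (327,140), (386,239) and (316,279). Its orange catch is at (341,253). The aluminium plate is at (127,262) with its blue fin at (120,266). I'll enlarge both.

```bash
python3 - <<'E'
from h import *
im=cv2.imread('pics/w1.png')
a=cv2.resize(im[130:290,235:400],None,fx=3.6,fy=3.6,interpolation=cv2.INTER_CUBIC)
b=cv2.resize(im[215:310,75:180],(206*1,186),interpolation=cv2.INTER_CUBIC)
b=cv2.resize(im[215:310,75:180],None,fx=1.95,fy=1.95,interpolation=cv2.INTER_CUBIC)
c=np.zeros((a.shape[0],800,3),np.uint8);c[:,:a.shape[1]]=a;h,w=b.shape[:2];w=min(w,800-a.shape[1]);c[:h,a.shape[1]:a.shape[1]+w]=b[:,:w]
s=cv2.imread('pics/side0.png')[165:210,310:380]
s=cv2.resize(s,None,fx=2.9,fy=2.9,interpolation=cv2.INTER_CUBIC);c[h+10:h+10+s.shape[0],a.shape[1]:a.shape[1]+s.shape[1]]=s[:,:800-a.shape[1]]
s=cv2.imread('pics/scene0.png')[222:272,268:346]
s=cv2.resize(s,None,fx=2.6,fy=2.6,interpolation=cv2.INTER_CUBIC);c[h+160:h+160+s.shape[0],a.shape[1]:a.shape[1]+s.shape[1]]=s[:,:800-a.shape[1]]
cv2.imwrite('pics/crop1.png',c);print(a.shape)
E
```

```text
(576, 594, 3)
```

View pics/crop1.png

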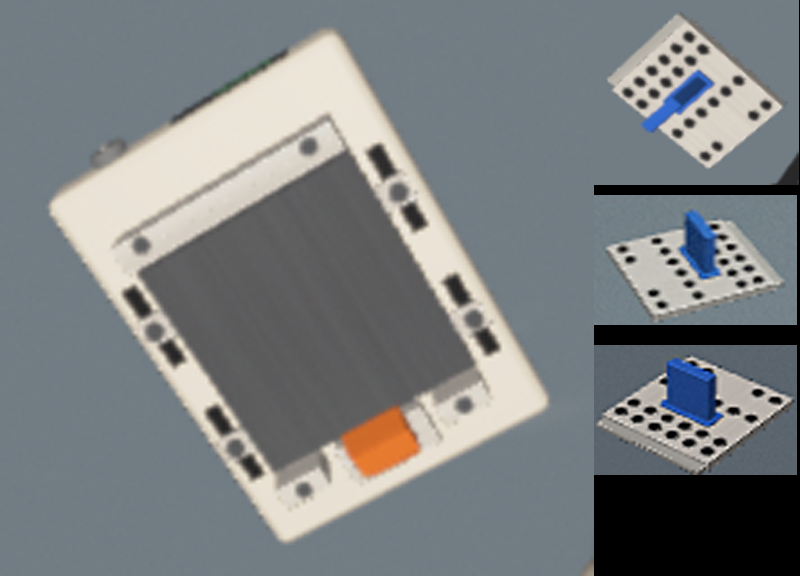

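The plate's tongue is the grey strip on its robot-side edge, at the upper left in the wrist crop. The fin's long axis runs parallel to it. The station's rail is at the upper left and its catch is at the lower right. Next I'll work out both poses.

```bash
python3 - <<'E'
from h import *
P=imaging.camera_params('wrist')
A=lambda p,z:onplane(P,(235+p[0]/3.6,130+p[1]/3.6),z)[:2]
B=lambda p,z:onplane(P,(75+(p[0]-594)/1.95,215+p[1]/1.95),z)[:2]
c=[A(p,.034) for p in [(48,203),(337,27),(550,405),(284,545)]]
print('st corners',np.round(c,4)); o=np.mean(c,0)
f=(c[0]+c[1])/2;r=(c[2]+c[3])/2; print('len',np.linalg.norm(r-f),[np.linalg.norm(c[i]-c[(i+1)%4]) for i in range(4)])
ex=(r-f)/np.linalg.norm(r-f); ey=np.array([-ex[1],ex[0]]); print('origin',o,'yaw',np.arctan2(ex[1],ex[0]), 'yaw by front',np.arctan2(*(c[1]-c[0])[::-1])-np.pi/2)
st=lambda p,z:np.round(1000*np.array([(A(p,z)-o)@ex,(A(p,z)-o)@ey]),1)
print('bed rear',st((278,473),.04),st((476,370),.04))
print('bed rails',st((138,270),.04),st((350,150),.0525),'lip top L',st((138,270),.0525))
print('rail front L,R',st((112,245),.0525),st((330,115),.0525))
print('catch top?',st((392,408),.049),st((342,437),.049))
c=[B(p,.008) for p in [(620,93),(690,27),(783,103),(708,167)]]
t=[B(p,.005) for p in [(608,80),(680,15)]]
print('plate',np.round(c,4),[np.linalg.norm(c[i]-c[(i+1)%4]) for i in range(4)])
m=np.mean(c,0);f=(t[0]+t[1])/2;r=(c[2]+c[3])/2;ex=(r-f)/np.linalg.norm(r-f);print('tongue mid',f,'rear',r,'len',np.linalg.norm(r-f),'mid',r-ex*.058,'yaw',np.arctan2(ex[1],ex[0]),np.arctan2(*(t[1]-t[0])[::-1]),np.arctan2(*(c[2]-c[3])[::-1]))
E
```

```text
st corners [[0.382  0.1066]
 [0.3388 0.248 ]
 [0.5337 0.3049]
 [0.5771 0.1648]]
len 0.20329916648758561 [np.float64(0.14783768442933334), np.float64(0.20303139589004432), np.float64(0.14672898108435012), np.float64(0.20356846571286388)]
origin [0.4579004  0.20606466] yaw 0.2870449145407807 yaw by front 0.2966446756487866
bed rear [ 63.7 -53.6] [64.  52.1]
bed rails [-55.8 -55. ] [-58.   53.9] lip top L [-58.6 -51.2]
rail front L,R [-73.8 -54.6] [-75.  54.]
catch top? [57. 11.] [ 58.2 -16. ]
plate [[ 0.4541 -0.2311]
 [ 0.408  -0.1374]
 [ 0.5015 -0.0865]
 [ 0.5505 -0.1865]] [np.float64(0.10441207325762468), np.float64(0.10647592240263175), np.float64(0.11126637889718892), np.float64(0.10628765293392733)]
tongue mid [ 0.41775254 -0.1908437 ] rear [ 0.52602865 -0.13650559] len 0.12114596977588551 mid [ 0.47419024 -0.16252057] yaw 0.4651246319370509 2.004782700806492 2.0264888222500455
```

```bash
cat >> h.py <<'E'
def plan(tgt,yaw,n,s=None,g=-1):
    "rows to bring TCP to tgt (world), tool-y heading yaw, in n equal rows; returns printed rows"
    s=s or state(); R=Rn.from_quat(s['ee_rot']).as_matrix(); y0=np.arctan2(R[1,1],R[0,1]); dy=(yaw-y0+np.pi)%(2*np.pi)-np.pi
    dw=(np.array(tgt)-s['ee_pos'])/n; rows=[]
    for k in range(n):
        Rk=Rn.from_rotvec([0,0,dy/n*k]).as_matrix()@R; d=Rk.T@dw*1000
        rows.append([g]+[round(float(v),1) for v in d]+[round(-dy/n,4)])
    print('yaw now',round(y0,4)); print(rows)
E
python3 - <<'E'
from h import *
plan([0.463,-0.168,0.19],2.02,11)
E
```

```text
yaw now 1.3237
[[-1, -17.3, -32.0, 14.7, np.float64(-0.0633)], [-1, -15.3, -33.0, 14.7, np.float64(-0.0633)], [-1, -13.2, -33.9, 14.7, np.float64(-0.0633)], [-1, -11.0, -34.7, 14.7, np.float64(-0.0633)], [-1, -8.8, -35.3, 14.7, np.float64(-0.0633)], [-1, -6.5, -35.8, 14.7, np.float64(-0.0633)], [-1, -4.3, -36.1, 14.7, np.float64(-0.0633)], [-1, -2.0, -36.3, 14.7, np.float64(-0.0633)], [-1, 0.3, -36.4, 14.7, np.float64(-0.0633)], [-1, 2.6, -36.3, 14.7, np.float64(-0.0633)], [-1, 4.9, -36.0, 14.7, np.float64(-0.0633)]]
```

>>> servo_tool --targets '[[[-1,-17,-32,14.5,-0.063],[-1,-15,-33,14.5,-0.063],[-1,-13,-34,14.5,-0.063],[-1,-11,-35,14.5,-0.063],[-1,-9,-35,14.5,-0.063],[-1,-6.5,-36,14.5,-0.063],[-1,-4,-36,14.5,-0.063],[-1,-2,-36,14.5,-0.063],[-1,0,-36,14.5,-0.063],[-1,2.5,-36,14.5,-0.063],[-1,5,-36,14.5,-0.063],[-1,0,0,0,0]]]'

```text
time: 3.1
ee_pos: [0.4625, -0.1691, 0.1904]
ee_rot: [-0.221, 0.975, 0.001, -0.001]
wrist_force: [-1.1, -0.0, -0.3]
finger_gap: 0.0853
```

```bash
python3 - <<'E'
from h import *
s=state();print(s['time'],s['ee_pos'],s['ee_rot'],s['wrist_force'])
im,P=grab('wrist','w2')
# blue fin top (z=.050) via colour
hsv=cv2.cvtColor(im,cv2.COLOR_RGB2HSV)
m=((hsv[...,0]>100)&(hsv[...,0]<125)&(hsv[...,1]>150)).astype(np.uint8); m[:, :]*=1
n,l,st,ce=cv2.connectedComponentsWithStats(m)
for i in range(1,n):
    if st[i,4]>80: print(st[i],ce[i].round(),'@z.05',onplane(P,ce[i],.05).round(4))
for d in imaging.find_in('wrist','plate_grip')[:3]: print(d['conf'],toworld(P,d['point']).round(4))
cv2.imwrite('pics/w2c.png',im[:,:,::-1])
E
```

```text
3.1 [ 0.46246658 -0.1690707   0.19040953] [-2.21064531e-01  9.75257953e-01  8.03658443e-04 -1.32406405e-03] [-1.07587598 -0.01993481 -0.29965888]
[ 284  178   45   24 1042] [306. 189.] @z.05 [ 0.4643 -0.1767  0.05  ]
[ 214  302   44   48 1037] [234. 325.] @z.05 [ 0.6471 -0.1825  0.05  ]
0.92 [ 0.6565 -0.165   0.0102]
0.77 [ 0.4624 -0.173   0.0083]
```

View pics/w2.png

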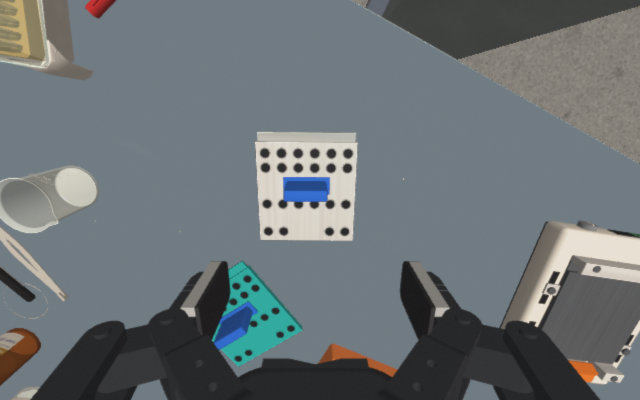

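The plate is upright in the view. Its tongue strip is at rows 132–141, columns 257–356, and its rear edge is at row 241. The fin is at (306,189) with the lighter top face below it. The turquoise look-alike is at (240,315) and is left alone.

```bash
python3 - <<'E'
from h import *
P=imaging.camera_params('wrist'); s=state(); Rt=Rn.from_quat(s['ee_rot']).as_matrix()
T=lambda uv,z:(1000*(Rt.T@(onplane(P,uv,z)-s['ee_pos']))[:2]).round(1)
print('tool xy of: tongue tip',T((257,133),.005),T((355,133),.005),'front',T((256,141),.008),T((357,141),.008),'rear',T((260,241),.008),T((353,241),.008))
im=cv2.imread('pics/w2.png'); g=im[:,:,0].astype(int); r=im[:,:,2].astype(int)
print('col306 rows 172-208',[(y,tuple(im[y,306,::-1])) for y in range(174,208,1)][::1] and [(y,int(g[y,306]),int(r[y,306])) for y in range(174,208)])
for y in (184,197): print('row',y,[(x,int(g[y,x])) for x in list(range(279,290))+list(range(324,334))])
E
```

```text
tool xy of: tongue tip [ 50.6 -61. ] [50.5 44.3] front [ 42.5 -62. ] [42.4 46.4] rear [-76.  -64.6] [-76.1  47. ]
col306 rows 172-208 [(174, 203, 218), (175, 204, 218), (176, 201, 206), (177, 194, 93), (178, 206, 54), (179, 206, 53), (180, 197, 50), (181, 144, 39), (182, 132, 36), (183, 134, 35), (184, 136, 36), (185, 135, 37), (186, 136, 38), (187, 136, 38), (188, 136, 37), (189, 137, 36), (190, 151, 39), (191, 199, 49), (192, 208, 54), (193, 210, 55), (194, 208, 54), (195, 207, 54), (196, 207, 54), (197, 205, 52), (198, 204, 52), (199, 202, 51), (200, 201, 54), (201, 190, 105), (202, 200, 211), (203, 202, 218), (204, 203, 218), (205, 202, 218), (206, 203, 218), (207, 203, 218)]
row 184 [(279, 207), (280, 207), (281, 206), (282, 204), (283, 200), (284, 201), (285, 171), (286, 136), (287, 132), (288, 134), (289, 134), (324, 135), (325, 135), (326, 159), (327, 199), (328, 204), (329, 192), (330, 197), (331, 201), (332, 203), (333, 205)]
row 197 [(279, 205), (280, 206), (281, 203), (282, 198), (283, 163), (284, 179), (285, 201), (286, 203), (287, 203), (288, 203), (289, 203), (324, 207), (325, 205), (326, 189), (327, 167), (328, 195), (329, 201), (330, 198), (331, 200), (332, 202), (333, 204)]
```

>>> servo_tool --targets '[[[-1,-3,-4,40,0],[-1,-4,-4,40,0],[-1,0,0,40,0],[-1,0,0,30,0],[-1,0,0,16,0],[-1,0,0,8,0],[1,0,0,0,0],[1,0,0,0,0],[1,0,0,0,0],[1,0,0,0,0],[1,0,0,0,0],[1,0,0,0,0]]]' --newtons 50

```text
time: 4.4
ee_pos: [0.4732, -0.1722, 0.0204]
ee_rot: [-0.221, 0.975, -0.001, 0.001]
wrist_force: [0.7, 2.6, 5.9]
finger_gap: 0.043
```

>>> servo_tool --targets '[[[1,0,0,0,0],[1,0,0,0,0],[1,0,0,-10,0],[1,0,0,-20,0],[1,0,0,-30,0],[1,0,0,-30,0],[1,0,0,-30,0],[1,0,0,-20,0],[1,0,0,0,0],[1,0,0,0,0]]]'

```text
time: 5.4
ee_pos: [0.4717, -0.1717, 0.1587]
ee_rot: [-0.221, 0.975, 0.0, 0.0]
wrist_force: [0.1, 0.8, -2.8]
finger_gap: 0.0429
```

```bash
python3 - <<'E'
from h import *
s=state();print(s['time'],s['ee_pos'],s['wrist_force'],s['torque'],s['finger_gap'])
a,_=grab('wrist','w3'); b,_=grab('side','s3'); c,_=grab('scene','c3')
p=[cv2.resize(x,(d,400)) for x,d in ((a,640),)]
b=cv2.resize(b[130:210,280:400],(300,200)); c=cv2.resize(c[180:270,250:370],(300,200))
o=np.zeros((600,640,3),np.uint8);o[:400]=a;o[400:,:300]=b;o[400:,320:620]=c
cv2.imwrite('pics/v3.png',o[:,:,::-1])
E
```

```text
5.4 [ 0.47165643 -0.17172922  0.15872341] [ 0.08392722  0.79341983 -2.84310479] [-0.01270769 -0.00898982 -0.04359337] 0.04287357074509413
```

View pics/v3.png

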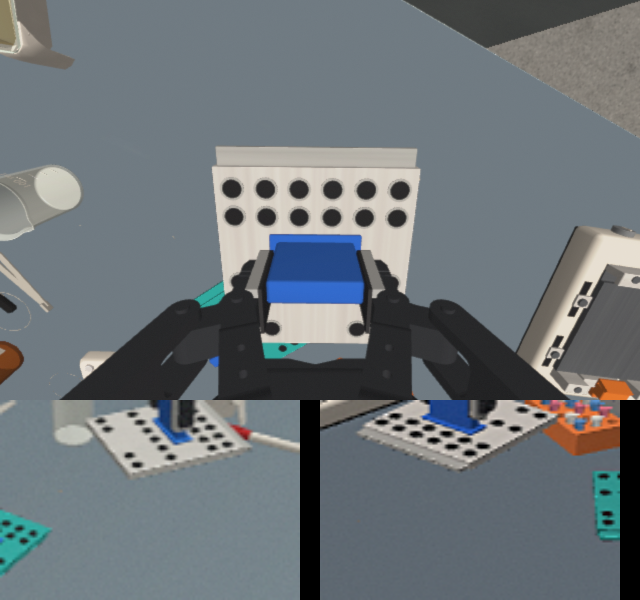

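The plate is held by its fin ends (gap 43 mm) with its tongue edge at row 148. I'll estimate its pose in the grip with solvePnP so that the tilt can be followed.

```bash
cat >> h.py <<'E'
PT={'tl':(-68,-53,1),'tr':(-68,53,1),'fl':(-58,-55,4),'fr':(-58,55,4),'rl':(58,-55,4),'rr':(58,55,4),'Fl':(-16,-22,46),'Fr':(-16,22,46),'Bl':(-4,-22,46),'Br':(-4,22,46)}
def ppose(uv,P,s):
    "plate pose (R,mid) in world from pixel dict; prints tilt, pose of mid in tool frame"
    o=np.array([PT[k] for k in uv],float)/1000; i=np.array([uv[k] for k in uv],float)
    from scipy.optimize import least_squares
    Rt=Rn.from_quat(s['ee_rot']).as_matrix(); R0=Rt@np.diag([-1,1,-1])
    def f(p):
        R=R0@Rn.from_rotvec(p[:3]).as_matrix(); X=(s['ee_pos']+Rt@(p[3:]))+o@R.T
        return np.concatenate([(np.array([proj(P,x) for x in X])-i).ravel()])
    r=least_squares(f,[0,0,0,-.01,0,-.02]); p=r.x; R=R0@Rn.from_rotvec(p[:3]).as_matrix()
    mid=s['ee_pos']+Rt@p[3:]; g=Rt.T@(R@np.array([-.01,0,.032])+mid-s['ee_pos']); tg=R@np.array([-.068,0,-.001])+mid
    print('rotvec(plate) rx,ry,rz',p[:3].round(4),'rear-up tilt',round(-p[1],4),'mid in tool mm',(p[3:]*1e3).round(1),'grip in tool',(g*1e3).round(1),'tongue world',tg.round(4),'px rms',round(float(np.sqrt(np.mean(r.fun**2))),2))
    return R,mid
E
python3 - <<'E'
from h import *
s=state();P=imaging.camera_params('wrist')
ppose({'tl':(216,148),'tr':(417,148),'fl':(213,167),'fr':(420,167),'Fl':(268,282),'Fr':(363,282),'Bl':(267,302),'Br':(363,302)},P,s)
im=cv2.imread('pics/w3.png').astype(int)
print([(y,im[y,315].tolist()) for y in range(338,360,2)])
print('grey col 240..',[(x,im[320,x].tolist()) for x in (395,400,405,408,410,412,415,420)])
E
```

```text
rotvec(plate) rx,ry,rz [0.0137 0.0623 0.0029] rear-up tilt -0.0623 mid in tool mm [-7.8  1.8 22.3] grip in tool [  0.2   1.3 -10.2] tongue world [ 0.4162 -0.1959  0.1384] px rms 0.68
[(338, [199, 210, 217]), (340, [199, 210, 217]), (342, [190, 199, 207]), (344, [127, 121, 110]), (346, [131, 123, 112]), (348, [131, 123, 113]), (350, [130, 123, 112]), (352, [130, 123, 112]), (354, [130, 122, 112]), (356, [130, 122, 112]), (358, [130, 123, 112])]
grey col 240.. [(395, [40, 39, 38]), (400, [42, 41, 40]), (405, [41, 38, 39]), (408, [42, 40, 40]), (410, [41, 39, 39]), (412, [41, 40, 39]), (415, [41, 39, 39]), (420, [42, 40, 39])]
```

```bash
python3 - <<'E'
from h import *
plan([.4823,.2134,.140],1.861,11,g=1)
E
```

```text
yaw now 2.0158
[[1, -16.0, 31.1, 1.6, np.float64(0.0141)], [1, -15.5, 31.4, 1.6, np.float64(0.0141)], [1, -15.1, 31.6, 1.6, np.float64(0.0141)], [1, -14.6, 31.8, 1.6, np.float64(0.0141)], [1, -14.2, 32.0, 1.6, np.float64(0.0141)], [1, -13.7, 32.2, 1.6, np.float64(0.0141)], [1, -13.3, 32.4, 1.6, np.float64(0.0141)], [1, -12.8, 32.6, 1.6, np.float64(0.0141)], [1, -12.4, 32.7, 1.6, np.float64(0.0141)], [1, -11.9, 32.9, 1.6, np.float64(0.0141)], [1, -11.4, 33.1, 1.6, np.float64(0.0141)]]
```

>>> servo_tool --targets '[[[1,-8,15,1,0.014],[1,-16,31,1.6,0.014],[1,-15.5,31.4,1.6,0.014],[1,-15,31.6,1.6,0.014],[1,-14.6,31.8,1.6,0.014],[1,-14,32,1.6,0.014],[1,-13.7,32.2,1.6,0.014],[1,-13,32.4,1.6,0.014],[1,-12.8,32.6,1.6,0.014],[1,-12,32.8,1.6,0.014],[1,-12,33,1.6,0.014],[1,-6,20,1,0]]]' --newtons 50

```text
time: 6.75
ee_pos: [0.4859, 0.2176, 0.1393]
ee_rot: [-0.146, 0.989, 0.0, -0.001]
wrist_force: [-0.4, 0.4, -3.0]
finger_gap: 0.0429
```

>>> servo_tool --targets '[[[1,0,0,0,0],[1,0,0,0,0]]]'

```text
time: 6.95
ee_pos: [0.486, 0.2154, 0.1396]
ee_rot: [-0.146, 0.989, -0.0, -0.001]
wrist_force: [-0.3, -0.4, -2.3]
finger_gap: 0.0432
```

```bash
python3 - <<'E'
from h import *
s=state();print(s['time'],s['ee_pos'],s['ee_rot'],s['wrist_force'])
a,P=grab('wrist','w4'); b,_=grab('side','s4')
o=np.zeros((600,640,3),np.uint8);o[:400]=a;o[400:,:400]=cv2.resize(b[220:360,240:440],(400,280))[40:240]
cv2.imwrite('pics/v4.png',o[:,:,::-1])
plan([.4823,.2134,.140],1.861,1,g=1)
E
```

```text
6.95 [0.48596791 0.21535559 0.13960664] [-1.45726211e-01  9.89324159e-01 -3.05836595e-04 -1.21883387e-03] [-0.26562515 -0.42262265 -2.32559114]
yaw now 1.8614
[[1, 4.3, 0.1, 0.2, np.float64(0.0004)]]
```

View pics/v4.png

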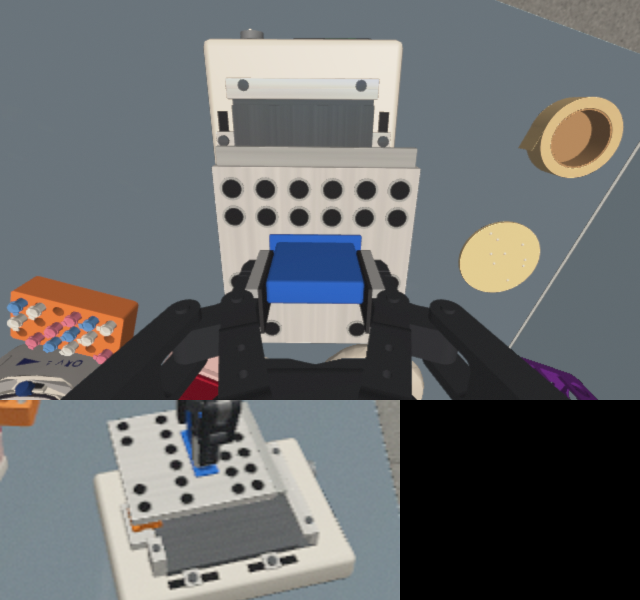

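The plate sits unchanged in the grip and is square to the deck. The rail is at rows 79–98, columns 225–380, and the bed starts at row 98. I'll measure where the lip is relative to the tool.

```bash
python3 - <<'E'
from h import *
P=imaging.camera_params('wrist'); s=state(); Rt=Rn.from_quat(s['ee_rot']).as_matrix()
T=lambda uv,z:(1000*(Rt.T@(onplane(P,uv,z)-s['ee_pos']))).round(1)
im=cv2.imread('pics/w4.png').astype(int)
print([(y,im[y,302].sum()//3) for y in range(74,104)])
print('row88',[(x,im[88,x].sum()//3) for x in list(range(220,232))+list(range(374,386))])
print('row120',[(x,im[120,x].sum()//3) for x in list(range(226,240))+list(range(368,382))])
for uv in [(225,98.5),(379,98.5)]: print('lip',T(uv,.0525))
for uv in [(233,120),(373,120)]: print('bed side',T(uv,.040))
for uv in [(206,42),(402,42)]: print('housing front',T(uv,.034))
for uv in [(250,75),(250,79)]:print('rail front',T(uv,.0525))
E
```

```text
[(74, np.int64(224)), (75, np.int64(224)), (76, np.int64(224)), (77, np.int64(222)), (78, np.int64(211)), (79, np.int64(215)), (80, np.int64(216)), (81, np.int64(216)), (82, np.int64(215)), (83, np.int64(215)), (84, np.int64(214)), (85, np.int64(211)), (86, np.int64(208)), (87, np.int64(207)), (88, np.int64(207)), (89, np.int64(204)), (90, np.int64(205)), (91, np.int64(204)), (92, np.int64(201)), (93, np.int64(199)), (94, np.int64(199)), (95, np.int64(200)), (96, np.int64(202)), (97, np.int64(200)), (98, np.int64(179)), (99, np.int64(113)), (100, np.int64(93)), (101, np.int64(93)), (102, np.int64(93)), (103, np.int64(93))]
row88 [(220, np.int64(218)), (221, np.int64(218)), (222, np.int64(219)), (223, np.int64(219)), (224, np.int64(217)), (225, np.int64(193)), (226, np.int64(188)), (227, np.int64(198)), (228, np.int64(200)), (229, np.int64(200)), (230, np.int64(201)), (231, np.int64(200)), (374, np.int64(208)), (375, np.int64(208)), (376, np.int64(208)), (377, np.int64(208)), (378, np.int64(201)), (379, np.int64(222)), (380, np.int64(226)), (381, np.int64(227)), (382, np.int64(227)), 
[... 206 characters left out ...]
32, np.int64(170)), (233, np.int64(110)), (234, np.int64(91)), (235, np.int64(89)), (236, np.int64(89)), (237, np.int64(87)), (238, np.int64(89)), (239, np.int64(89)), (368, np.int64(91)), (369, np.int64(91)), (370, np.int64(90)), (371, np.int64(91)), (372, np.int64(95)), (373, np.int64(138)), (374, np.int64(214)), (375, np.int64(224)), (376, np.int64(225)), (377, np.int64(221)), (378, np.int64(162)), (379, np.int64(85)), (380, np.int64(55)), (381, np.int64(52))]
lip [ 85.1 -64.2  87.8]
lip [85.1 47.4 87.8]
bed side [ 69.3 -63.  100.3]
bed side [ 69.3  46.3 100.3]
housing front [124.8 -79.8 106.4]
housing front [124.8  65.5 106.3]
rail front [100.8 -45.   87.8]
rail front [ 98.2 -45.2  87.8]
```

The earlier scripts read the camera pose after the arm had settled, which put several mm of error into the result. I'll re-measure with the pose taken together with the image.

```bash
cat >> h.py <<'E'
import pickle
def snap(name):
    s=state(); im,P=grab('wrist',name); pickle.dump((s,P),open(f'pics/{name}.pkl','wb')); return s,im,P
def toolxy(s,P,uv,z):
    Rt=Rn.from_quat(s['ee_rot']).as_matrix(); return (1000*(Rt.T@(onplane(P,uv,z)-np.array(s['ee_pos'])))).round(1)
def edges(v,th=25):
    v=cv2.GaussianBlur(v.astype(np.float32).reshape(1,-1),(3,1),0).ravel(); d=np.gradient(v); return [(i,round(float(d[i]))) for i in range(1,len(d)-1) if abs(d[i])>th and abs(d[i])>=abs(d[i-1]) and abs(d[i])>abs(d[i+1])]
E
python3 - <<'E'
from h import *
for n in ('w5',):
    s,im,P=snap(n); g=im.mean(2)
    print(s['time'],s['ee_pos'],s['wrist_force'],np.abs(s['dq']).max())
    print('col302',edges(g[:180,302],12)); print('row88',edges(g[88,200:420],8)); print('row120',edges(g[120,200:420],20))
    Rt=Rn.from_quat(s['ee_rot']).as_matrix(); C=-np.array(P['R']).T@P['t']; print('cam in tool',(Rt.T@(C-s['ee_pos'])*1e3).round(1))
E
```

```text
7.05 [0.48643798 0.21454927 0.1401677 ] [ 0.43109471  0.08108787 -2.07246801] 0.009837096859262774
col302 [(39, 41), (98, -40), (147, 24), (167, 17)]
row88 [(9, 29), (26, -11), (39, -32), (49, 36), (157, -39), (166, 38), (180, 11), (199, -29)]
row120 [(12, 26), (19, -58), (29, 58), (34, -40), (174, 45), (179, -59), (189, 59), (196, -28)]
cam in tool [  83.5    0.8 -142.7]
```

>>> servo_tool --targets '[[[1,0,-4,10,0],[1,0,-4.5,15,0],[1,0,0,12,0],[1,0,0,7,0],[1,0,0,0,0],[1,0,0,0,0]]]' --newtons 40

```text
time: 7.7
ee_pos: [0.4893, 0.2074, 0.0969]
ee_rot: [-0.145, 0.989, 0.0, 0.0]
wrist_force: [0.8, 0.0, -2.8]
finger_gap: 0.0433
```

>>> servo_tool --targets '[[[1,0,0,2,0],[1,0,0,2,0],[1,0,0,2,0],[1,0,0,2,0],[1,0,0,2,0],[1,0,0,0,0]]]'

```text
time: 8.3
ee_pos: [0.4889, 0.2073, 0.0865]
ee_rot: [-0.145, 0.989, -0.0, -0.0]
wrist_force: [-0.4, 0.0, -2.1]
finger_gap: 0.0434
```

>>> servo_tool --targets '[[[1,0,0,2,0],[1,0,0,2,0],[1,0,0,0,0]]]'

```text
time: 8.6
ee_pos: [0.489, 0.2072, 0.0825]
ee_rot: [-0.145, 0.989, 0.0, -0.0]
wrist_force: [-0.2, 0.4, -3.2]
finger_gap: 0.0428
```

>>> servo_tool --targets '[[[1,0,0,1.5,0],[1,0,0,1.5,0],[1,0,0,0,0]]]'

```text
time: 8.9
ee_pos: [0.4903, 0.2076, 0.0811]
ee_rot: [-0.145, 0.989, 0.0, 0.002]
wrist_force: [-1.0, 0.0, 5.7]
finger_gap: 0.0433
```

```bash
python3 - <<'E'
from h import *
s,im,P=snap('w6'); g=im.mean(2)
print(s['time'],s['ee_pos'],s['wrist_force'])
for c in (302,315,340): print('col',c,edges(g[:200,c],8))
E
```

```text
8.9 [0.49025845 0.20763877 0.08114389] [-0.99973797  0.03966685  5.65418227]
col 302 [(14, 41), (93, -34), (147, 26), (165, -8), (168, 20), (181, -42), (198, 35)]
col 315 [(14, 40), (93, -33), (147, 27), (168, 18)]
col 340 [(14, 40), (64, -13), (94, -32), (147, 29), (168, 17), (184, -35), (195, 37)]
```

Contact with the catch top is felt at TCP z ≈ 81.5 mm (about 8 N) and the plate isn't pivoting yet. I'll ease the grip so that it can.

>>> servo_tool --targets '[[[1,0,0,0,0],[1,0,0,0,0],[1,0,0,1,0],[1,0,0,0,0]]]' --newtons 20

```text
time: 9.35
ee_pos: [0.4908, 0.2078, 0.0808]
ee_rot: [-0.145, 0.989, 0.0, 0.002]
wrist_force: [-1.7, 0.2, 10.6]
finger_gap: 0.0429
```

>>> servo_tool --targets '[[[1,0,0,1,0],[1,0,0,1,0],[1,0,0,0,0]]]'

```text
time: 9.65
ee_pos: [0.4911, 0.2079, 0.0793]
ee_rot: [-0.145, 0.989, 0.0, 0.003]
wrist_force: [-2.2, -1.1, 14.1]
finger_gap: 0.0431
```

```bash
python3 - <<'E'
from h import *
s,im,P=snap('w7'); g=im.mean(2)
print(s['time'],s['ee_pos'],s['wrist_force'])
for c in (302,315): print('col',c,edges(g[:200,c],8))
E
```

```text
9.65 [0.49111851 0.20790224 0.07928801] [-2.21947149 -1.13117905 14.10585921]
col 302 [(8, -9), (11, 44), (91, -34), (149, 27), (169, 17), (182, -40), (198, 11)]
col 315 [(11, 41), (91, -33), (149, 28), (169, 15)]
```

```bash
python3 - <<'E'
from h import *
for n,r in (('w3',(155,180)),('w6',(155,180)),('w7',(157,181))):
    g=cv2.imread(f'pics/{n}.png').mean(2)
    print(n,[[(a+190,b) for a,b in edges(g[y,190:240],8)]+[(a+395,b) for a,b in edges(g[y,395:440],8)] for y in r])
E
```

```text
w3 [[(216, 20), (416, -19)], [(213, 30), (226, -34), (235, 30), (406, 10), (419, -29)]]
w6 [[(197, 24), (205, -32), (214, 29), (416, -30), (422, 34), (429, -30)], [(200, 24), (208, -41), (212, 40), (223, -9), (227, -31), (235, 26), (406, 12), (427, -29)]]
w7 [[(196, 24), (415, 8), (430, -30)], [(199, 24), (224, -9), (229, -19), (234, 18), (405, 11), (419, 12), (428, -30)]]
```

>>> servo_tool --targets '[[[1,0,0,-6,0],[1,0,0,-4,0],[1,8,-0.5,0,0],[1,8,-0.5,0,0],[1,8,0,0,0],[1,0,0,0,0],[1,0,0,4,0],[1,0,0,4,0],[1,0,0,2,0],[1,0,0,1,0],[1,0,0,1,0],[1,0,0,0,0]]]'

```text
time: 10.9
ee_pos: [0.4675, 0.1997, 0.0756]
ee_rot: [-0.145, 0.989, 0.0, 0.001]
wrist_force: [-3.4, -0.1, 7.9]
finger_gap: 0.0429
```

>>> servo_tool --targets '[[[1,0,0,1,0],[1,0,0,1,0],[1,0,0,0,0]]]'

```text
time: 11.2
ee_pos: [0.4672, 0.1996, 0.0735]
ee_rot: [-0.145, 0.989, 0.0, 0.001]
wrist_force: [-2.0, -0.6, 6.5]
finger_gap: 0.043
```

>>> servo_tool --targets '[[[1,0,0,1,0],[1,0,0,1,0],[1,0,0,0,0]]]'

```text
time: 11.5
ee_pos: [0.4671, 0.1995, 0.0714]
ee_rot: [-0.145, 0.989, 0.0, 0.001]
wrist_force: [-2.4, -1.2, 6.2]
finger_gap: 0.0433
```

>>> servo_tool --targets '[[[1,0,0,1,0],[1,0,0,1,0],[1,0,0,0,0]]]'

```text
time: 11.8
ee_pos: [0.4672, 0.1996, 0.0695]
ee_rot: [-0.145, 0.989, 0.0, 0.001]
wrist_force: [-2.7, -0.2, 7.2]
finger_gap: 0.0431
```

```bash
python3 - <<'E'
from h import *
s,im,P=snap('w8'); b,_=grab('side','s8')
print(s['time'],s['ee_pos'],s['wrist_force'])
o=np.zeros((600,800,3),np.uint8);o[:250]=cv2.resize(im[60:185],(1280//2,250)).repeat(1,1)[:, :640] if 0 else 0
o[:300,:800]=cv2.resize(im[40:190,120:520],(800,300));o[300:,:]=cv2.resize(b[230:350,250:410],(800,600))[150:450]
cv2.imwrite('pics/v8.png',o[:,:,::-1])
E
```

```text
11.8 [0.46715363 0.19957963 0.06948157] [-2.73239597 -0.21848264  7.24904074]
```

View pics/v8.png

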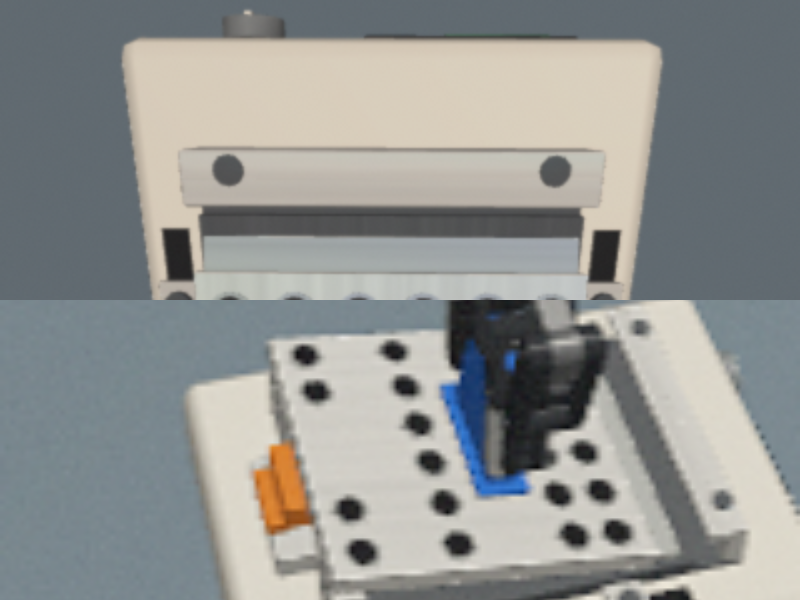

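The plate is pivoted with its rear edge up on the orange catch. Its tongue is parallel to the lip and centred (tongue columns 221–410, rail 210–422), about 10 mm short of the lip. Next I'll slide it in.

>>> servo_tool --targets '[[[1,0,0,0,0],[1,2,0,0,0],[1,2,0,0,0],[1,2,0,0,0],[1,2,0,0,0],[1,0,0,0,0]]]' --newtons 35

```text
time: 12.5
ee_pos: [0.4599, 0.1975, 0.0694]
ee_rot: [-0.145, 0.989, 0.0, 0.001]
wrist_force: [1.5, 0.6, 4.1]
finger_gap: 0.043
```

>>> servo_tool --targets '[[[1,2,0,0,0],[1,2,0,0,0],[1,2,0,0,0],[1,0,0,0,0]]]'

```text
time: 12.9
ee_pos: [0.4526, 0.1954, 0.0684]
ee_rot: [-0.145, 0.989, -0.0, -0.0]
wrist_force: [2.9, 1.2, -1.9]
finger_gap: 0.0431
```

```bash
python3 - <<'E'
from h import *
s,im,P=snap('w9'); b,_=grab('side','s9'); g=im.mean(2)
print(s['time'],s['ee_pos'],s['wrist_force'],s['torque'])
print(edges(g[60:200,315],8))
o=np.zeros((600,800,3),np.uint8)
o[:300,:800]=cv2.resize(im[40:190,120:520],(800,300));o[300:,:]=cv2.resize(b[230:350,250:410],(800,600))[150:450]
cv2.imwrite('pics/v9.png',o[:,:,::-1])
E
```

```text
12.9 [0.4526209  0.19535367 0.06837179] [ 2.86037523  1.19679858 -1.91692516] [ 0.16534539 -0.52490419  0.08321857]
[(28, 32), (81, -27), (85, 22), (110, -9), (116, 13)]
```

View pics/v9.png

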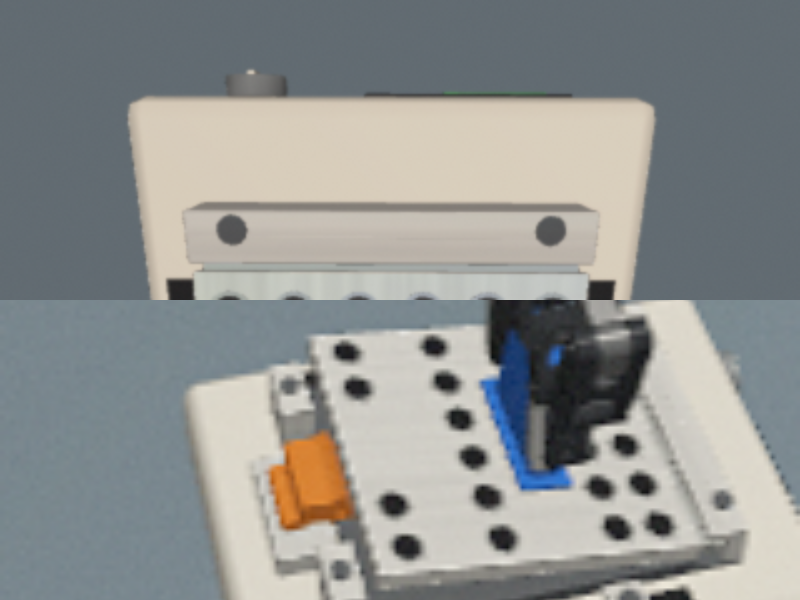

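The tongue is under the lip, with only a narrow strip still visible at crop rows 264–272. The rear edge has cleared the catch top. I'll push gently until it bottoms.

>>> servo_tool --targets '[[[1,1,0,0,0],[1,1,0,0,0],[1,0,0,0,0]]]'

```text
time: 13.3
ee_pos: [0.4522, 0.1952, 0.0689]
ee_rot: [-0.145, 0.989, 0.0, 0.001]
wrist_force: [5.7, 2.4, -4.9]
finger_gap: 0.0431
```

>>> servo_tool --targets '[[[1,1,0,0,0],[1,1,0,0,0],[1,0,0,0,0]]]'

```text
time: 13.6
ee_pos: [0.4517, 0.1951, 0.0694]
ee_rot: [-0.145, 0.989, 0.001, 0.003]
wrist_force: [8.8, 3.7, -4.8]
finger_gap: 0.0431
```

The tongue has bottomed: about 9.5 N forward with almost no motion, and the TCP position agrees with the back wall. I'll relieve the push and let the plate go, so it rests on its tongue and the catch. Then I'll rise, close the fingers and go over the rear part.

>>> servo_tool --targets '[[[1,-2,0,1,0],[1,-1.5,0,1,0],[1,0,0,0,0],[-0.4,0,0,0,0],[-0.4,0,0,0,0],[-0.4,0,0,0,0],[-0.4,0,0,0,0],[-0.4,0,0,0,0]]]' --newtons 20

```text
time: 14.4
ee_pos: [0.4523, 0.1952, 0.0667]
ee_rot: [-0.145, 0.989, -0.0, -0.0]
wrist_force: [-0.5, -0.6, 0.3]
finger_gap: 0.06
```

>>> servo_tool --targets '[[[-0.4,0,0,-10,0],[-0.4,0,0,-20,0],[-0.4,0,0,-25,0],[1,0,0,-15,0],[1,-15,0,0,0],[1,-20,0,0,0],[1,-11,0,0,0],[1,0,0,0,0],[1,0,0,0,0],[1,0,0,0,0]]]'

```text
time: 15.4
ee_pos: [0.4958, 0.2083, 0.1369]
ee_rot: [-0.145, 0.989, -0.0, -0.0]
wrist_force: [0.3, -0.4, 0.1]
finger_gap: 0.0003
```

```bash
python3 - <<'E'
from h import *
s,im,P=snap('w10'); b,_=grab('side','s10')
print(s['time'],s['ee_pos'],s['wrist_force'],s['finger_gap'])
o=np.zeros((600,640,3),np.uint8)
o[:400]=im;o[400:,:]=cv2.resize(b[220:350,210:418],(640,400))[100:300]
cv2.imwrite('pics/v10.png',o[:,:,::-1])
E
```

```text
15.4 [0.49583154 0.20833469 0.13691512] [ 0.32145492 -0.41150867  0.05401754] 0.00034232345878119485
```

View pics/v10.png

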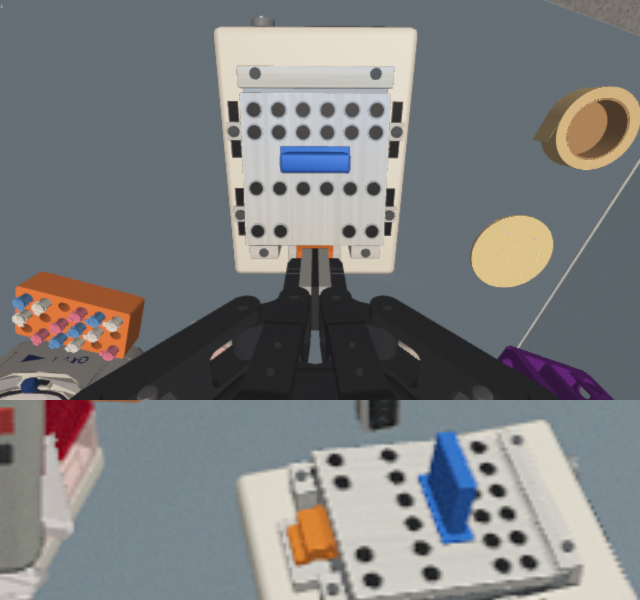

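The plate lies in the groove, square and centred, with the rear edge resting on the catch slope. The fin is at (315,160). Next I'll press down behind it.

>>> servo_tool --targets '[[[1,-4,0,20,0],[1,0,0,25,0],[1,0,0,15,0],[1,0,0,5,0],[1,0,0,2,0],[1,0,0,2,0],[1,0,0,0,0]]]'

```text
time: 16.2
ee_pos: [0.5008, 0.2097, 0.0684]
ee_rot: [-0.145, 0.989, 0.0, 0.001]
wrist_force: [0.9, -0.9, 0.1]
finger_gap: -0.0001
```

>>> servo_tool --targets '[[[1,0,0,2,0],[1,0,0,2,0],[1,0,0,0,0]]]'

```text
time: 16.5
ee_pos: [0.5003, 0.2096, 0.0637]
ee_rot: [-0.145, 0.989, 0.0, -0.0]
wrist_force: [0.0, -0.2, 0.5]
finger_gap: -0.0001
```

>>> servo_tool --targets '[[[1,0,0,1.5,0],[1,0,0,1.5,0],[1,0,0,0,0]]]'

```text
time: 16.8
ee_pos: [0.5007, 0.2097, 0.0608]
ee_rot: [-0.145, 0.989, 0.0, 0.0]
wrist_force: [-0.3, -0.4, 0.3]
finger_gap: -0.0001
```

>>> servo_tool --targets '[[[1,0,0,1.5,0],[1,0,0,1.5,0],[1,0,0,0,0]]]'

```text
time: 17.1
ee_pos: [0.5007, 0.2097, 0.0578]
ee_rot: [-0.145, 0.989, 0.0, 0.0]
wrist_force: [0.5, 0.2, 1.7]
finger_gap: -0.0001
```

>>> servo_tool --targets '[[[1,0,0,1,0],[1,0,0,1,0],[1,0,0,0,0]]]'

```text
time: 17.4
ee_pos: [0.4998, 0.2095, 0.0553]
ee_rot: [-0.145, 0.989, -0.0, -0.001]
wrist_force: [0.6, 0.0, 0.8]
finger_gap: 0.0
```

>>> servo_tool --targets '[[[1,0,0,1,0],[1,0,0,0.5,0],[1,0,0,0,0]]]'

```text
time: 17.7
ee_pos: [0.5002, 0.2096, 0.0541]
ee_rot: [-0.145, 0.989, 0.0, -0.0]
wrist_force: [0.3, 0.4, -0.0]
finger_gap: 0.0003
```

>>> servo_tool --targets '[[[1,0,0,1,0],[1,0,0,1,0],[1,0,0,0,0]]]'

```text
time: 18.0
ee_pos: [0.5004, 0.2097, 0.0522]
ee_rot: [-0.145, 0.989, 0.0, -0.0]
wrist_force: [-0.2, 0.4, -1.0]
finger_gap: 0.0
```

>>> servo_tool --targets '[[[1,0,0,1,0],[1,0,0,1,0],[1,0,0,0,0]]]'

```text
time: 18.3
ee_pos: [0.5004, 0.2097, 0.0502]
ee_rot: [-0.145, 0.989, 0.0, -0.0]
wrist_force: [-0.2, 0.0, -0.1]
finger_gap: -0.0001
```

>>> servo_tool --targets '[[[1,0,0,1,0],[1,0,0,1,0],[1,0,0,0,0]]]'

```text
time: 18.6
ee_pos: [0.5004, 0.2096, 0.0481]
ee_rot: [-0.145, 0.989, 0.0, -0.0]
wrist_force: [-0.3, -0.2, 0.1]
finger_gap: 0.0001
```

>>> servo_tool --targets '[[[1,0,0,1,0],[1,0,0,1,0],[1,0,0,0,0]]]'

```text
time: 18.9
ee_pos: [0.5005, 0.2097, 0.048]
ee_rot: [-0.145, 0.989, 0.0, 0.0]
wrist_force: [-5.6, -2.4, 14.0]
finger_gap: -0.0003
```

```bash
python3 - <<'E'
from h import *
s,im,P=snap('w11'); b,_=grab('side','s11'); c,_=grab('scene','c11')
print(s['time'],s['ee_pos'],s['wrist_force'])
o=np.zeros((600,800,3),np.uint8)
o[:300,:480]=cv2.resize(im,(480,300))
o[:300,480:]=cv2.resize(c[140:200,190:300],(320,300)) 
o[300:,:]=cv2.resize(b[240:340,270:430],(800,500))[80:380]
cv2.imwrite('pics/v11.png',o[:,:,::-1])
E
```

```text
18.9 [0.50045133 0.20966438 0.04801448] [-5.60291191 -2.43128014 13.97953496]
```

View pics/v11.png

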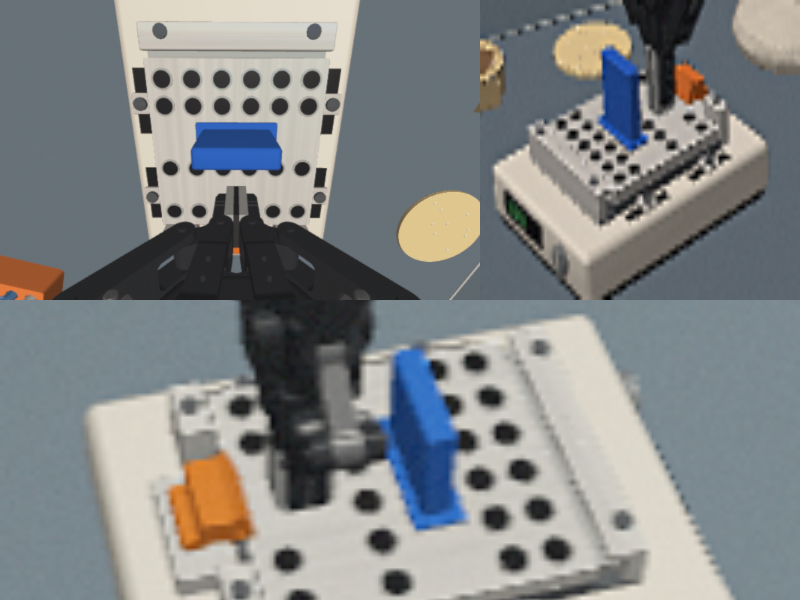

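A hard stop comes at z = 48.0 mm, exactly the home height of the plate's top face (14 N). The orange nose now overlaps the rear edge in the side view. I'll press slightly more, then retreat and check.

>>> servo_tool --targets '[[[1,0,0,0.8,0],[1,0,0,0,0],[1,0,0,0,0],[1,0,0,-4,0],[1,0,0,-10,0],[1,0,0,-25,0],[1,0,0,-35,0],[1,-25,0,-35,0],[1,-45,0,-35,0],[1,-20,0,0,0],[1,0,0,0,0],[1,0,0,0,0]]]'

```text
time: 20.25
ee_pos: [0.5805, 0.2337, 0.1844]
ee_rot: [-0.145, 0.989, -0.0, -0.001]
wrist_force: [-0.6, -0.5, -0.6]
finger_gap: -0.0003
```

```bash
python3 - <<'E'
from h import *
s,im,P=snap('w12'); b,_=grab('side','s12')
print(s['time'],s['ee_pos'],s['wrist_force'],np.abs(s['dq']).max())
o=np.zeros((600,800,3),np.uint8)
u=proj(P,[.458,.206,.04]).astype(int); print(u); y0=max(0,min(250,u[1]-75)); x0=max(0,min(440,u[0]-100))
print(x0,y0); o[:,:400]=cv2.resize(im[y0:y0+150,x0:x0+200],(400,300)).repeat(1,0) if 0 else 0
a=cv2.resize(im[y0:y0+150,x0:x0+200],(440,330),interpolation=cv2.INTER_CUBIC)
b0=cv2.resize(b[255:345,280:420],(360,231),interpolation=cv2.INTER_CUBIC)
o[:330,:440]=a;o[:231,440:]=b0
b1=cv2.resize(b[275:320,290:350],(360,270),interpolation=cv2.INTER_CUBIC); o[330:600,440:]=b1
b2=cv2.resize(cv2.cvtColor(cv2.imread('pics/side0.png'),cv2.COLOR_BGR2RGB)[275:320,290:350],(360,270),interpolation=cv2.INTER_CUBIC); o[330:600,:360]=b2
cv2.imwrite('pics/v12.png',o[:,:,::-1])
E
```

```text
20.25 [0.58052663 0.23365541 0.1843596 ] [-0.64156406 -0.54294408 -0.60406378] 0.03337610508196364
[323  49]
223 0
```

View pics/v12.png

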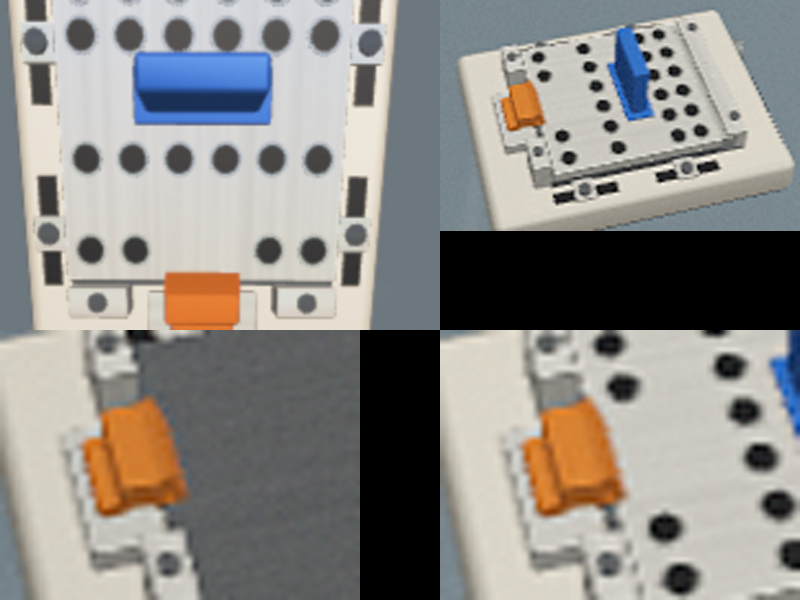

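The catch is at the same place as in the first picture (closed), with its nose over the plate's rear edge. The plate is square in front of the stops and nothing touches it, so I'm handing in.

```bash
python3 -c "
from h import *
print(job.job_done(), state()['time'])"
```

```text
the job is handed in; nothing more can be done
the job is handed in; nothing more can be done
```

The plate is in the deck and the job was handed in at about 20 s. No verdict came back, but my last checks all point to it being fully home.

**How it was done:** I gripped the blue fin of the aluminium plate by its ends. The tool can't tilt, so I pressed the plate's rear edge on the top of the catch to pivot it rear-up in the grip. I then slid the tongue under the lip until it bottomed at about 9.5 N and released it. Finally I pressed the rear down with closed fingers.

**Last checks:**
- **Height:** the press met a hard stop with the fingertips at z = 48.0 mm, which is the plate's top face when home. The last force reading was about 14 N, followed by one further 0.8 mm press that I didn't read.
- **Catch:** in the last picture it stands where it did at the start (closed), with its nose over the plate's rear edge.
- **Position:** the plate looks flat, square and centred in front of the rear stops.
- **Robot:** it is clear of everything.

**What differed or disagreed:**
- **Angle:** the camera put the entry tilt at 0.10–0.16 rad and the contact geometry at about 0.2. Either is less than the suggested 15–18°, but the tongue went in.
- **Catch snap:** I didn't feel it during the press. The plate appears to have dropped home by the time I pressed, most likely when I released it.
- **First station estimate:** it was about 8 mm off sideways because the arm was still settling. I measured it again close up before the fit.
- **Block and beaker:** I never went near them, but I didn't measure their positions again at the end.

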